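# Drive from docking station to storage rack

### The arm

A 7-joint arm with a two-finger parallel gripper is mounted at the origin on the work surface. World frame = base frame: x ahead of the robot, y to its left, z up, the work surface at z = 0. Lengths are in m, angles in rad, forces in N, time in s.
With the tool pointing down it reaches from about 0.35 to 0.9 m from the base axis. Payload 8.1 kg.
Tool frame: the origin (TCP) lies on the centre line of the jaws, within the pads' length; the fingertips stand 11 mm ahead of it and the grasp point (between the pads) lies 8 mm behind it; z points along the fingers, x is the direction in which the jaws open and shut, and the axes are right-handed (so a half turn about z gives the same grasp; the last joint's range is limited). The gripper opens to 92 mm and grips with 3 to 60 N. Pads are 19 mm wide; open, the fingers measure 130 mm over their backs; the gripper's body (75 mm by 190 mm) begins 47 mm behind the grasp point.
Start: joints at [-1.31, 0.434, 0.025, 1.573, -0.012, 1.134, -0.075], TCP at [0.222, 0.584, 0.198] pointing down, gripper open.
Joint ranges: [-2.62, 2.62], [-0.44, 2.09], [-1.27, 1.32], [0.08, 2.57], [-1.32, 4.46], [0.12, 2], [-2.74, 2.74]. Speed limits (rad/s): [2.22, 2.22, 3.01, 3.01, 3.14, 3.14, 3.14].

### API

Orientations are given as a rotation vector (axis times angle).
In Python, from cell import observe, eyes, ticket, finder gives the robot as it stands.
- The arm moves only by the tool arm_command, never from a script. Its argument "plan" is a list of rows, each an object with "translation": the shift along the tool's x, y, z scaled (see below), a list of three; "turn": the turn, a rotation vector about the tool's x, y, z scaled (see below), a list of three; "hand": the opening, from 0 (shut) to 1 (fully open). In form: [{"translation": [x, y, z], "turn": [wx, wy, wz], "hand": hand}, ...]. A call has 1 to 20 rows; each row is the pose to reach, as a shift and turn from the pose commanded when the call began, along the tool's axes at that moment; what a row does not reach only later rows make up. The controller multiplies each number of a shift by 120 mm and each number of a turn by pi/2 rad. A row lasts 1/8 s, in which the tool goes at most 62.5 mm and 10.7 degrees, less where a joint would pass 70% of its speed; a pose out of reach is approached as far as the arm can. A call with a number of a shift or a turn outside -1 to 1 is refused whole. A call with a gripper value outside its range is refused whole. The fingers move at their own pace and stop on an object; "squeeze" is the grip in N (left out, the last holds). Time passes only in rows, so rows that repeat a pose let the fingers close. It gives the time, the measured TCP pose, the force and the opening at its end, in the units of the state.
- observe(): the state, without advancing time (a new reading comes with each control period).
- eyes.get_image(name): name is "scene" or "side" or "wrist"; returns (picture, depth): 480x640x3 uint8, blue, green, red; 480x640 float32, m along the optical axis (not along the pixel's ray), 0 where there is no reading.
- eyes.calibration(name): a dict with "K" (3x3 intrinsics, pixels), "origin" and "attitude" of the camera in the world. Camera axes: x right, y down, z forward; pixel columns grow to the right and rows downward; lengths in m; the calibration is good to about 2 mm. The wrist camera is an equidistant fisheye: a pixel r from the principal point sees the ray r / f radians off the axis. A picture is of the moment at which its call begins: read the wrist's pose just before it. calibration takes no time and is no camera call; for the wrist camera it gives the pose at the moment of the call.
- ticket.sign_off(): hands the job in, once; it reports no verdict.
Trained networks look in the newest picture that a camera, given by its name, has taken for a name from the list of things; names that differ only in an ending like _2 or _b are one class to them, and where a whole thing is asked for, a point or a joint stands for the part that bears it (a point fixed in the world has none). Each returns a list of dicts, best first, with "score" (0 to 1); they miss things now and then, are a little off and sometimes report something else, mostly with a low value. They report only what shows in the picture. A call takes as long as a camera call. They do not tell look-alikes from the thing itself.
- finder.boxes_of(camera, name): "rect" ([left, top, right, bottom] in pixels, round what is visible of it).
The state is a dict: "clock": time; "joints": joint angles; "dq": joint speeds; "joint_efforts": joint torques, N m; "position": TCP position; "ee_rot": TCP orientation; "force": force on the tool from outside, world axes, zero at the start; "ft_torque": the same for the moment, N m; "width": opening from 0.0 (shut) to 1.0 (fully open).
Only numpy, scipy, OpenCV 4.12 (cv2) and the standard library are available. Lean on these libraries where they do the work, as an engineer would, in place of code of your own. Each camera call takes 0.05 s, during which the arm holds its last target. There are 200 camera calls.

### The job

The full-size hard drive in the black docking station has been copied: lift it out and stand it on its long edge in the empty bay of the plywood drive rack, centred along the bay. Keep it upright all the way, lower it gently onto the bay floor instead of dropping it, and let go. Leave the small drive in the dock and the drive already stored in the rack where they are.

Things in the scene. Friction and masses are not known exactly. Their poses are not given: they have to be found in the camera images.
- drive: The full-size drive to move: aluminium slab, green circuit board on one side, 147 mm long (its x), 26 thick (y), 102 tall (z, up), 0.45 kg. Origin: centre of its underside. Stands loose on its long edge in one of two side-by-side wells (66 mm apart, 153 x 32 mm, 25 deep, floor 20 above the table) of the fixed black dock, 190 x 150 x 45 mm; pulls straight up.
- small_drive: Leave alone. A small drive in the other well of the dock: a grey plastic adapter foot 147 x 26 x 14 mm carrying a thin slab 100 mm long, 9.5 mm thick, 70 mm tall (84 mm in all). Axes as for the drive; origin: centre of its underside.
- free_bay: Black rubber floor pad, 150 x 40 mm, of the fixed plywood rack's empty bay, its top 13 mm above the table. Origin: centre of the pad's top, where the middle of the drive's underside belongs; x along the bay, y across, z up. The bay is 44 mm wide between dividers 22 thick, 90 long (centred along x), 57 above the pad; open at ends and top. Rack base 170 x 154 mm.
- stored_drive: Leave alone. A drive just like the one to move, already standing upright in the other bay of the rack, 66 mm beside the empty bay's middle, its top 112 mm above the table. Axes and origin as for the drive.
Things that resemble listed ones, but are neither listed nor needed, are in the scene too. Leave any orange or purple look-alike of the drive alone.

How it is judged:
By the outcome, as a careful person would: the job done as asked, in the order asked, and still so for the second after the job is handed in, with the robot touching nothing.
It also fails if it takes over 38 s, if anything falls off the work surface, if the arm or the gripper's body presses on something with over 40 N, if the wrist force passes 120 N, or if a joint passes its speed limit or range.

## Working session

There is one attempt and no reset: what is moved stays moved. The work goes in short steps, Python scripts to look and compute and a tool call to move; the robot and the scene stay as the last step left them, time stands still between calls to the robot, and variables do not carry over. Pictures are saved under pics/ and viewed, and the job is handed in when it is done.

Besides the shell and the picture viewer there is one more tool, called by a JSON object that holds its "method" and its "body", one argument or row to a line. arm_command: Moves the arm, as the interface text tells. Its arguments: {"type":"object","properties":{"plan":{"type":"array","items":{"type":"object","properties":{"translation":{"type":"array","items":{"type":"number"}},"turn":{"type":"array","items":{"type":"number"}},"hand":{"type":"number"}}}},"squeeze":{"type":"number"}},"required":["plan"]}

```bash
mkdir -p pics; ls
cat > h.py <<'E'
import numpy as np, cv2
from cell import observe, eyes, ticket, finder
from scipy.spatial.transform import Rotation as R
def shot(n,f):
    p,d=eyes.get_image(n); cv2.imwrite('pics/'+f,p); np.save('pics/'+f[:-4]+'.npy',d); return p,d
def att(c):
    a=np.array(c['attitude'],float); return a if a.shape==(3,3) else R.from_rotvec(a).as_matrix()
def pts(n,d,c=None):
    c=c or eyes.calibration(n);K=np.array(c['K']);v,u=np.mgrid[:480,:640]
    x=(u-K[0,2])/K[0,0];y=(v-K[1,2])/K[1,1]
    if n=='wrist':
        r=np.hypot(x,y)+1e-9;s=np.tan(np.minimum(r,1.5))/r;x=x*s;y=y*s
    P=np.stack([x*d,y*d,d],-1);W=P@att(c).T+np.array(c['origin']);W[d<=0]=np.nan;return W
E
python3 - <<'E'
from h import *
o=observe();print(o)
for n in ('scene','side','wrist'):
    p,d=shot(n,n+'0.png');c=eyes.calibration(n);print(n,c)
    for t in ('drive','small_drive','free_bay','stored_drive'):
        print(t,[(round(b['score'],2),np.round(b['rect']).tolist()) for b in finder.boxes_of(n,t)][:5])
E
```

```text
pics
{'clock': 0.0, 'joints': array([-1.30959222,  0.43522457,  0.02495989,  1.57408513, -0.01160338,
        1.13397318, -0.07513346]), 'dq': array([ 1.97442137e-03,  1.37884084e-04,  1.01027900e-04,  1.36801707e-03,
        6.68630165e-05,  3.08528909e-04, -2.58915408e-03]), 'joint_efforts': array([-4.26726046e-04, -6.67855453e+01,  9.84612554e-01, -3.14456999e+01,
       -6.05940144e-02,  4.28924127e-02,  1.65153779e-04]), 'position': array([0.22224994, 0.58356859, 0.19694848]), 'ee_rot': array([ 2.58592390e+00,  1.78225290e+00, -1.87274308e-03]), 'force': array([0.31657149, 0.01399292, 1.35209947]), 'ft_torque': array([ 0.00088387, -0.00028676, -0.02094648]), 'width': 0.9990382478873526}
scene {'K': array([[487.47415523,   0.        , 320.70168126],
       [  0.        , 487.47415523, 228.37358155],
       [  0.        ,   0.        ,   1.        ]]), 'origin': array([1.1863354 , 0.08777728, 0.87235332]), 'attitude': array([-1.5152838 , -2.07924825,  0.84756825])}
drive [(0.78, [249.0, 221.0, 306.0, 292.0]), (0.76, [181.0, 189.0, 243.0, 261.0]), (0.75, [176.0, 141.0, 237.0, 185.0
[... 523 characters left out ...]
.91, [348.0, 201.0, 420.0, 243.0]), (0.8, [248.0, 183.0, 289.0, 253.0]), (0.75, [367.0, 273.0, 452.0, 324.0]), (0.74, [286.0, 345.0, 378.0, 440.0]), (0.6, [425.0, 357.0, 541.0, 468.0])]
small_drive [(0.76, [345.0, 196.0, 403.0, 230.0])]
free_bay [(0.61, [280.0, 166.0, 333.0, 179.0])]
stored_drive [(0.97, [266.0, 123.0, 319.0, 163.0])]
wrist {'K': array([[371.64829954,   0.        , 320.6212978 ],
       [  0.        , 371.64829954, 240.63210298],
       [  0.        ,   0.        ,   1.        ]]), 'origin': array([0.14989603, 0.61120437, 0.38444331]), 'attitude': array([2.38300512, 1.64133693, 0.23983382])}
drive [(0.57, [4.0, 464.0, 11.0, 480.0])]
small_drive []
free_bay []
stored_drive []
```

View pics/scene0.png

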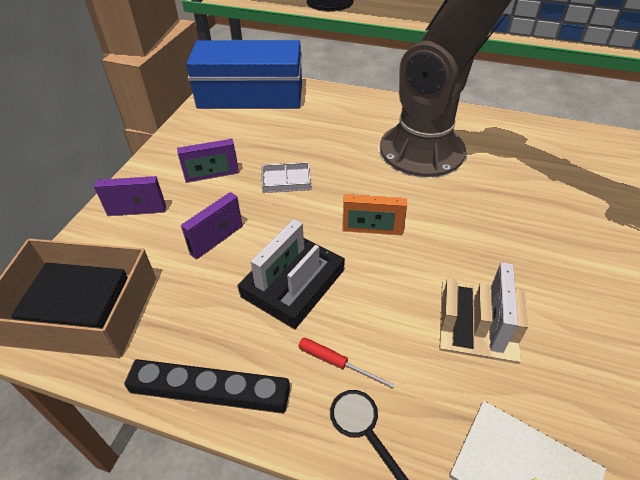

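View pics/side0.png

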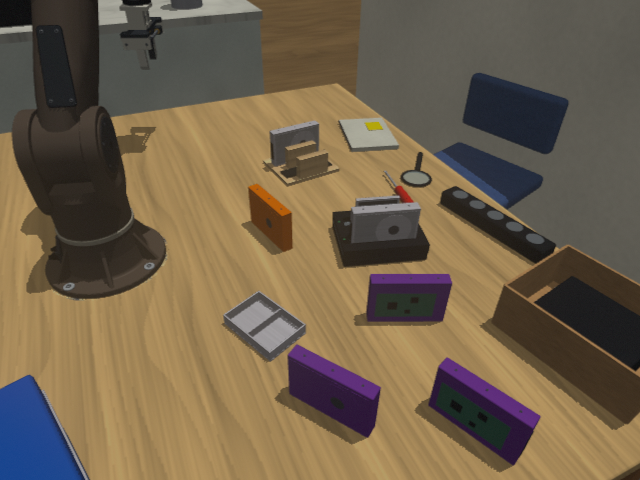

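Candidates in the scene view:
- Silver drive in the dock at (278,256), with a green board. This is my choice.
- Small drive in the dock at (303,275).
- Stored silver drive in the rack at (503,305).
- Purple look-alikes at (209,162), (131,196) and (213,225).
- Orange look-alike at (375,215).

The side view agrees: silver drive in the dock at (385,222), empty bay near (307,172).

```bash
cat >> h.py <<'E'
def rect(W,lo,hi,box):
    m=(W[...,2]>lo)&(W[...,2]<hi)&(W[...,0]>box[0])&(W[...,0]<box[1])&(W[...,1]>box[2])&(W[...,1]<box[3])
    q=W[m]
    if len(q)<5: return None
    (c,s,a)=cv2.minAreaRect((q[:,:2]*1000).astype(np.float32))
    b=a if s[0]>s[1] else a+90
    return dict(n=len(q),c=np.round(c,1).tolist(),size=np.round(sorted(s),1).tolist(),yaw=round((b+90)%180-90,1),z=np.round(np.median(q[:,2]),4))
E
python3 - <<'E'
from h import *
for n in ('scene','side'):
    d=np.load(f'pics/{n}0.npy');W=pts(n,d)
    for nm,(u,v) in dict(scene=dict(drive=(278,240),small=(305,265),pad=(463,315),stored=(505,270),div=(485,290)),side=dict(drive=(385,209),stored=(295,130),div=(312,160))).get(n).items(): print(n,nm,W[v,u].round(3))
    p0=W[240,278] if n=='scene' else W[212,385]
    b=[p0[0]-.12,p0[0]+.12,p0[1]-.12,p0[1]+.12]
    print('drive',rect(W,.114,.13,b),'dock',rect(W,.038,.05,b),'small',rect(W,.096,.112,b))
    q=W[315,463] if n=='scene' else W[160,312]
    b=[q[0]-.13,q[0]+.13,q[1]-.13,q[1]+.13]
    print('stored',rect(W,.106,.125,b),'div',rect(W,.063,.077,b),'base',rect(W,.005,.02,b))
a=cv2.imread('pics/scene0.png');A=cv2.resize(a[205:340,230:360],None,fx=3,fy=3,interpolation=2);B=cv2.resize(a[250:370,430:540],None,fx=3.375,fy=3.375,interpolation=2)
A=A[:405];B=cv2.resize(B,(371,405));cv2.imwrite('pics/crop.png',np.hstack([A,B]))
E
```

```text
scene drive [ 0.565 -0.219  0.124]
scene small [ 0.587 -0.152  0.093]
scene pad [0.554 0.181 0.014]
scene stored [0.492 0.237 0.11 ]
scene div [0.521 0.21  0.07 ]
drive {'n': 770, 'c': [566.9, -220.0], 'size': [28.8, 148.6], 'yaw': -16.6, 'z': np.float64(0.1218)} dock {'n': 2577, 'c': [575.3, -188.7], 'size': [151.6, 194.9], 'yaw': -16.5, 'z': np.float64(0.0449)} small {'n': 540, 'c': [583.9, -186.0], 'size': [79.2, 147.7], 'yaw': -25.8, 'z': np.float64(0.1035)}
stored {'n': 907, 'c': [546.2, 245.9], 'size': [27.6, 149.7], 'yaw': 6.1, 'z': np.float64(0.1112)} div {'n': 1454, 'c': [553.1, 214.2], 'size': [143.6, 154.5], 'yaw': -83.3, 'z': np.float64(0.0693)} base {'n': 2489, 'c': [562.8, 189.3], 'size': [155.6, 220.9], 'yaw': 32.2, 'z': np.float64(0.011)}
side drive [ 0.56  -0.227  0.123]
side stored [0.543 0.236 0.106]
side div [0.552 0.138 0.059]
drive {'n': 663, 'c': [564.0, -221.9], 'size': [30.5, 147.0], 'yaw': -15.7, 'z': np.float64(0.1211)} dock {'n': 1411, 'c': [571.5, -196.3], 'size': [140.5, 191.2], 'yaw': -16.0, 'z': np.float64(0.0446)} small {'n': 647, 'c': [572.0, -193.7], 'size': [89.1, 146.7], 'yaw': -15.9, 'z': np.float64(0.1031)}
stored {'n': 294, 'c': [542.3, 244.2], 'size': [32.9, 148.7], 'yaw': 7.1, 'z': np.float64(0.1112)} div {'n': 563, 'c': [542.1, 187.7], 'size': [116.9, 150.0], 'yaw': -0.8, 'z': np.float64(0.0695)} base {'n': 675, 'c': [547.7, 202.2], 'size': [142.7, 172.3], 'yaw': 6.5, 'z': np.float64(0.0109)}
```

View pics/crop.png

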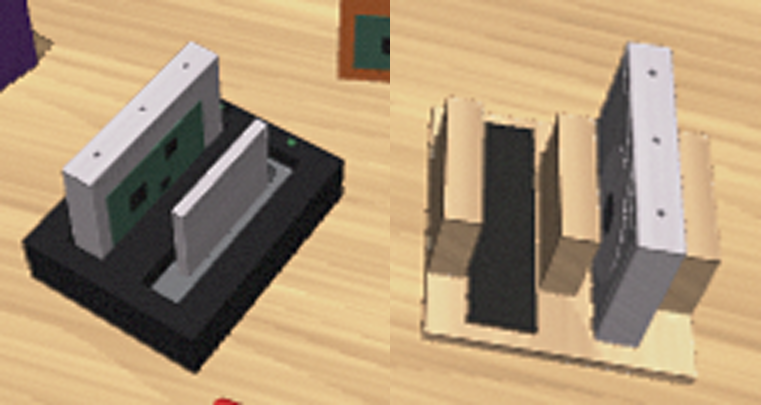

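The left crop shows the silver drive with the green board in the dock's rear well. The right crop shows the black pad of the empty bay to the left of the stored drive. The choice is confirmed, so I'll set out with the hand part-closed.

{"method": "arm_command", "body": {
  "plan": [
    {"translation": [-0.33,0.33,-0.1],"turn": [0,0,0],"hand": 0.6},
    {"translation": [-0.67,0.67,-0.2],"turn": [0,0,0],"hand": 0.6},
    {"translation": [-1,1,-0.3],"turn": [0,0,0],"hand": 0.6}
  ]
}}

```text
clock: 1.12
position: [0.2926, 0.4275, 0.2341]
ee_rot: [2.587, 1.783, 0.0]
force: [0.8, 0.5, 0.6]
width: 0.721
```

{"method": "arm_command", "body": {
  "plan": [
    {"translation": [-0.33,0.33,0],"turn": [0,0,0],"hand": 0.6},
    {"translation": [-0.67,0.67,0],"turn": [0,0,0],"hand": 0.6},
    {"translation": [-1,1,0],"turn": [0,0,0],"hand": 0.6}
  ]
}}

```text
clock: 1.5
position: [0.362, 0.2726, 0.2341]
ee_rot: [-2.587, -1.782, -0.002]
force: [1.2, 0.3, 0.1]
width: 0.597
```

{"method": "arm_command", "body": {
  "plan": [
    {"translation": [-0.33,0.33,0],"turn": [0,0,0],"hand": 0.6},
    {"translation": [-0.67,0.67,0],"turn": [0,0,0],"hand": 0.6},
    {"translation": [-1,1,0],"turn": [0,0,0],"hand": 0.6},
    {"translation": [-1,1,0],"turn": [0,0,0],"hand": 0.6}
  ]
}}

```text
clock: 2.0
position: [0.4322, 0.1153, 0.2341]
ee_rot: [2.592, 1.772, 0.001]
force: [0.2, 0.4, 0.1]
width: 0.598
```

Run:
```python
from h import *
c=eyes.calibration('wrist');p,d=shot('wrist','w1.png');W=pts('wrist',d,c);np.save('pics/w1W.npy',W)
print(np.round(observe()['position'],4))
b=[.43,.68,.08,.33]
print('stored',rect(W,.106,.125,b),'div',rect(W,.064,.075,b),'base',rect(W,.006,.018,b))
m=(W[...,2]>.064)&(W[...,2]<.075)&(W[...,0]>.45)&(W[...,0]<.66)&(W[...,1]>.1)&(W[...,1]<.3)
n,l,s,ce=cv2.connectedComponentsWithStats(m.astype(np.uint8))
for i in range(1,n):
    if s[i,4]>80:
        q=W[l==i];print('comp',s[i].tolist(),cv2.minAreaRect((q[:,:2]*1000).astype(np.float32)))
# dark pad
dk=(p.max(-1)<60)&(W[...,2]>.006)&(W[...,2]<.02)&(W[...,0]>.45)&(W[...,0]<.66)&(W[...,1]>.1)&(W[...,1]<.3)
q=W[dk];print('pad',len(q),cv2.minAreaRect((q[:,:2]*1000).astype(np.float32)),np.median(q[:,2]))
```

```text
[0.4313 0.1179 0.234 ]
stored {'n': 2193, 'c': [517.5, 243.6], 'size': [27.5, 91.5], 'yaw': 6.2, 'z': np.float64(0.1117)} div {'n': 2825, 'c': [517.6, 224.7], 'size': [102.5, 175.4], 'yaw': 72.9, 'z': np.float64(0.0698)} base {'n': 5799, 'c': [529.9, 212.3], 'size': [131.3, 154.7], 'yaw': -83.0, 'z': np.float64(0.011)}
comp [439, 202, 32, 91, 265] ((520.4771118164062, 231.7101287841797), (24.175254821777344, 102.05207061767578), 80.95960998535156)
comp [481, 213, 37, 78, 1134] ((541.9053955078125, 281.82672119140625), (90.7764663696289, 19.618000030517578), 6.124698162078857)
comp [422, 241, 40, 53, 1099] ((537.4398803710938, 212.84353637695312), (66.90669250488281, 22.79094696044922), 6.96475076675415)
comp [367, 269, 23, 35, 327] ((527.3650512695312, 145.1227264404297), (31.573074340820312, 21.649394989013672), 5.040388584136963)
pad 2410 ((538.3012084960938, 179.83203125), (119.38146209716797, 38.69521713256836), 6.6624603271484375) 0.012811486091059643
```

View pics/w1.png

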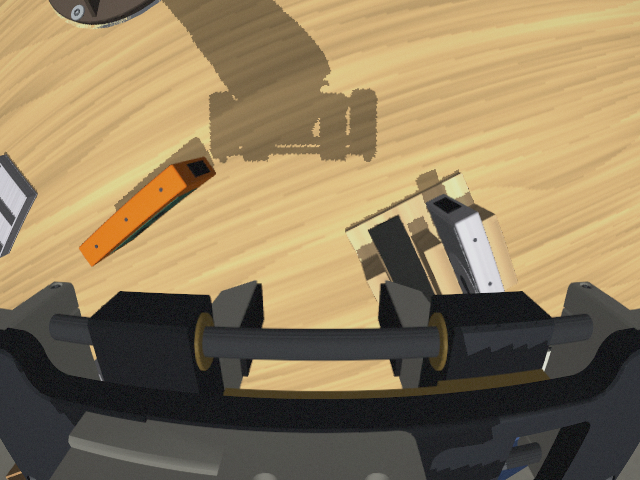

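The wrist picture shows the pad at about (398,255) beside the stored drive at (475,250); the gripper hides the far ends. I'll cross-check the pad in the first scene image and continue to the dock.

Run:
```python
from h import *
p=cv2.imread('pics/scene0.png');W=pts('scene',np.load('pics/scene0.npy'))
dk=(p.max(-1)<60)&(W[...,2]>.006)&(W[...,2]<.02)&(W[...,0]>.45)&(W[...,0]<.66)&(W[...,1]>.1)&(W[...,1]<.26)
q=W[dk];print('pad',len(q),cv2.minAreaRect((q[:,:2]*1000).astype(np.float32)))
m=(W[...,2]>.064)&(W[...,2]<.075)&(W[...,0]>.45)&(W[...,0]<.66)&(W[...,1]>.1)&(W[...,1]<.3)
n,l,s,ce=cv2.connectedComponentsWithStats(m.astype(np.uint8))
for i in range(1,n):
    if s[i,4]>60: q=W[l==i];print('comp',s[i].tolist(),cv2.minAreaRect((q[:,:2]*1000).astype(np.float32)))
```

```text
pad 952 ((552.711669921875, 181.37734985351562), (150.93673706054688, 38.05625534057617), 5.8173065185546875)
comp [445, 279, 13, 39, 438] ((557.73828125, 148.10911560058594), (93.29603576660156, 22.269987106323242), 6.7460432052612305)
comp [494, 278, 18, 61, 133] ((552.8369140625, 234.55227661132812), (143.18943786621094, 23.602794647216797), 16.23516273498535)
comp [479, 284, 13, 40, 455] ((549.3596801757812, 213.23037719726562), (93.5460433959961, 22.425785064697266), 6.178721904754639)
comp [515, 289, 13, 40, 368] ((542.3994140625, 281.398681640625), (91.84740447998047, 19.927780151367188), 5.441134929656982)
```

{"method": "arm_command", "body": {
  "plan": [
    {"translation": [-0.33,0.33,0],"turn": [0,0,0],"hand": 0.6},
    {"translation": [-0.67,0.67,0],"turn": [0,0,0],"hand": 0.6},
    {"translation": [-1,1,0],"turn": [0,0,0],"hand": 0.6}
  ]
}}

```text
clock: 2.42
position: [0.5009, -0.035, 0.2339]
ee_rot: [-2.584, -1.787, -0.001]
force: [0.8, 0.0, 0.0]
width: 0.601
```

{"method": "arm_command", "body": {
  "plan": [
    {"translation": [-0.5,0,0],"turn": [0,0,-0.05],"hand": 0.6},
    {"translation": [-1,0,0],"turn": [0,0,-0.05],"hand": 0.6},
    {"translation": [-1,0,0],"turn": [0,0,-0.05],"hand": 0.6},
    {"translation": [-1,0,0],"turn": [0,0,-0.05],"hand": 0.6}
  ]
}}

```text
clock: 2.92
position: [0.458, -0.1458, 0.2337]
ee_rot: [-2.513, -1.884, -0.001]
force: [-0.3, -0.3, 0.0]
width: 0.601
```

Run:
```python
from h import *
c=eyes.calibration('wrist');p,d=shot('wrist','w2.png');W=pts('wrist',d,c)
o=observe();Rm=R.from_rotvec(o['ee_rot']);print(o['position'].round(4),Rm.as_matrix().round(4).tolist())
m=(W[...,2]>.115)&(W[...,2]<.13)&(W[...,0]>.45)&(W[...,0]<.66)&(W[...,1]>-.3)&(W[...,1]<-.15)
q=W[m];print(len(q),cv2.minAreaRect((q[:,:2]*1000).astype(np.float32)),np.median(q[:,2]))
g=np.array([.5655,-.221,.2337]);print('delta tool/0.12',(Rm.inv().apply(g-o['position'])/.12).round(3))
```

```text
[ 0.4582 -0.1453  0.2336] [[0.2787, 0.9604, 0.0001], [0.9604, -0.2787, 0.0008], [0.0008, -0.0001, -1.0]]
2085 ((555.4678344726562, -216.23204040527344), (26.163496017456055, 124.53866577148438), 73.10098266601562) 0.12169494203198616
delta tool/0.12 [-3.560e-01  1.035e+00 -1.000e-03]
```

View pics/w2.png

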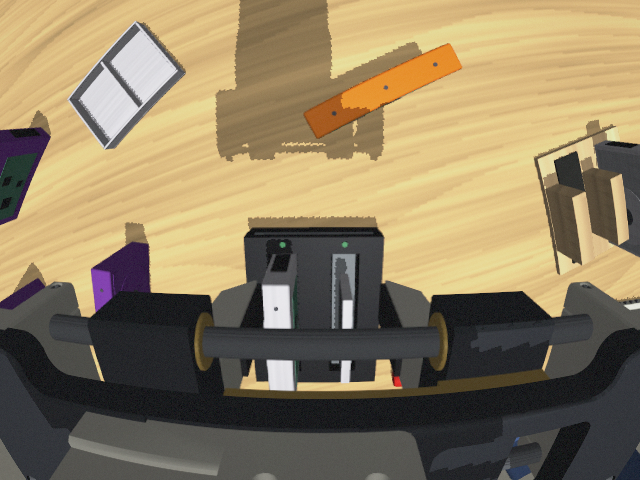

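The wrist view has the silver drive's top at about (280,320), left of the small drive at (343,320). The measured line agrees with the scene estimate: centre (0.566, -0.220), yaw -16.6°. Descending over it.

{"method": "arm_command", "body": {
  "plan": [
    {"translation": [-0.17,0.5,0.1],"turn": [0,0,0],"hand": 0.6},
    {"translation": [-0.345,1,0.3],"turn": [0,0,0],"hand": 0.6},
    {"translation": [-0.345,1,0.5],"turn": [0,0,0],"hand": 0.6},
    {"translation": [-0.345,1,0.5],"turn": [0,0,0],"hand": 0.6}
  ]
}}

```text
clock: 3.48
position: [0.5607, -0.2185, 0.1711]
ee_rot: [-2.509, -1.884, 0.005]
force: [-0.8, 0.2, 0.2]
width: 0.602
```

{"method": "arm_command", "body": {
  "plan": [
    {"translation": [0,0.037,0.2],"turn": [0,0,0],"hand": 0.6},
    {"translation": [0,0.037,0.4],"turn": [0,0,0],"hand": 0.6},
    {"translation": [0,0.037,0.55],"turn": [0,0,0],"hand": 0.6},
    {"translation": [0,0.037,0.64],"turn": [0,0,0],"hand": 0.6},
    {"translation": [0,0.037,0.64],"turn": [0,0,0],"hand": 0.6}
  ]
}}

```text
clock: 4.1
position: [0.5651, -0.2217, 0.0968]
ee_rot: [-2.514, -1.883, 0.0]
force: [-0.1, 0.4, 0.3]
width: 0.601
```

{"method": "arm_command", "body": {
  "plan": [
    {"translation": [0,0,0],"turn": [0,0,0],"hand": 0.4},
    {"translation": [0,0,0],"turn": [0,0,0],"hand": 0.2},
    {"translation": [0,0,0],"turn": [0,0,0],"hand": 0.1},
    {"translation": [0,0,0],"turn": [0,0,0],"hand": 0.1},
    {"translation": [0,0,0],"turn": [0,0,0],"hand": 0.1}
  ],
  "squeeze": 35
}}

```text
clock: 4.72
position: [0.5652, -0.2222, 0.097]
ee_rot: [2.515, 1.883, 0.0]
force: [0.5, 0.3, 0.3]
width: 0.122
```

Run:
```python
from h import *
o=observe();print(o['position'],o['force'],o['width']*92)
p,d=shot('scene','s2.png');cv2.imwrite('pics/s2c.png',cv2.resize(p[120:340,180:400],None,fx=2.5,fy=2.5))
```

```text
[ 0.56522761 -0.22219096  0.09697545] [0.46035821 0.33568778 0.34390846] 11.199782538042397
```

View pics/s2c.png

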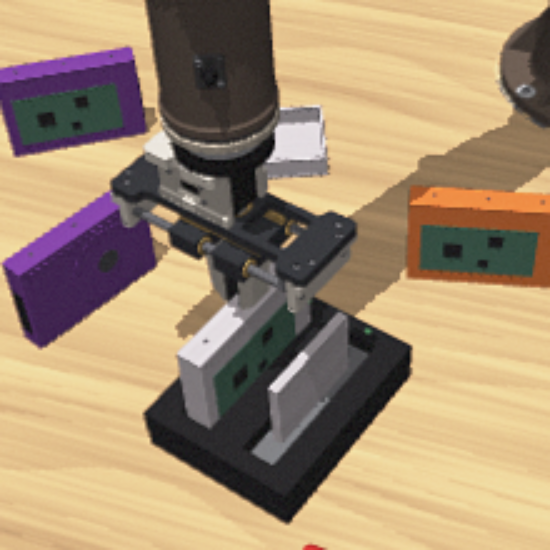

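The width reads 11 mm, but the slab is 26 mm thick, so this doesn't fit a grasp. I'll look before moving anything.

Run:
```python
from h import *
o=observe();print(o['position'],o['width']*92)
a=cv2.imread('pics/s2.png')[190:320,225:355]
p,d=shot('side','d2.png');b=p[120:270,310:460];w,_=shot('wrist','w3.png')
cv2.imwrite('pics/c3.png',np.hstack([cv2.resize(x,(400,400),interpolation=2) for x in (a,b)]))
```

```text
[ 0.56521643 -0.22219594  0.0969388 ] 10.213416571730818
```

View pics/c3.png

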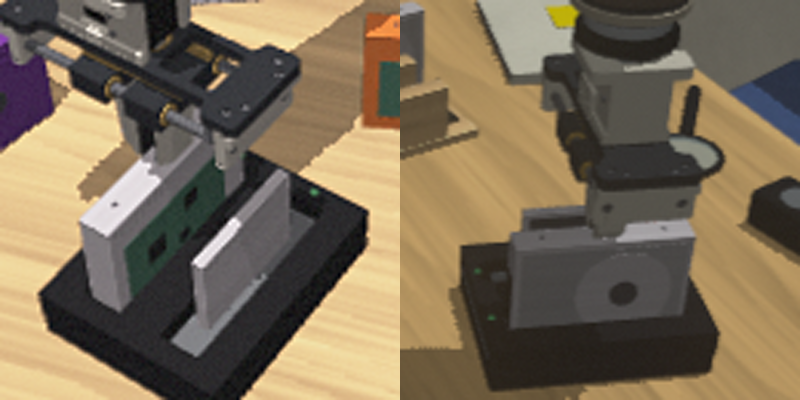

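View pics/w3.png

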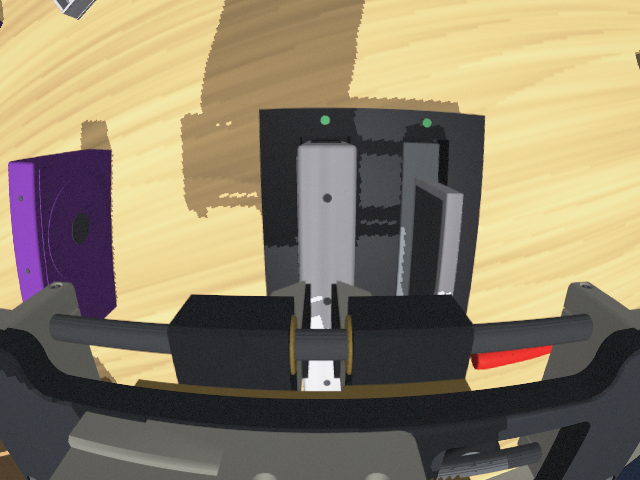

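Run:
```python
from h import *
p=cv2.imread('pics/d2.png');W=pts('side',np.load('pics/d2.npy'))
cv2.imwrite('pics/c4.png',np.hstack([cv2.resize(p[170:230,360:430],(700,600),interpolation=0)]))
for v in range(180,226,3): print(v,[W[v,u].round(3).tolist() for u in (386,392,398,410)])
s=cv2.imread('pics/s2.png');cv2.imwrite('pics/c5.png',cv2.resize(s[215:275,245:315],(700,600),interpolation=0))
```

```text
180 [[0.517, -0.283, 0.234], [0.526, -0.288, 0.235], [0.538, -0.29, 0.233], [0.557, -0.301, 0.235]]
183 [[0.512, -0.291, 0.233], [0.521, -0.297, 0.235], [0.531, -0.301, 0.235], [0.552, -0.309, 0.234]]
186 [[0.506, -0.301, 0.234], [0.515, -0.306, 0.235], [0.526, -0.309, 0.234], [0.548, -0.315, 0.232]]
189 [[0.504, -0.304, 0.23], [0.515, -0.307, 0.229], [0.526, -0.311, 0.229], [0.548, -0.317, 0.227]]
192 [[0.507, -0.301, 0.221], [0.517, -0.306, 0.222], [0.529, -0.308, 0.22], [0.55, -0.316, 0.219]]
195 [[0.506, -0.304, 0.217], [0.52, -0.302, 0.212], [nan, nan, nan], [0.555, -0.311, 0.208]]
198 [[0.51, -0.299, 0.206], [0.522, -0.301, 0.204], [0.533, -0.305, 0.204], [0.556, -0.311, 0.202]]
201 [[0.511, -0.299, 0.199], [0.523, -0.301, 0.197], [0.534, -0.305, 0.197], [0.555, -0.313, 0.196]]
204 [[0.551, -0.241, 0.146], [0.563, -0.246, 0.146], [0.596, -0.221, 0.122], [0.62, -0.23, 0.122]]
207 [[0.553, -0.24, 0.138], [0.566, -0.243, 0.136], [0.591, -0.229, 0.121], [0.612, -0.242, 0.123]]
210 [[0.561, -0.229, 0.121], [0.571, -0.236, 0.123], [0.584, -0.239, 0.121], [0.61, -0.247, 0.119]]
213 [[0.56, -0.233, 0.116], [0.573, -0.235, 0.114], [0.583, -0.243, 0.116], [0.611, -0.247, 0.111]]
216 [[0.561, -0.232, 0.108], [0.572, -0.238, 0.108], [0.585, -0.241, 0.107], [0.61, -0.249, 0.105]]
219 [[0.562, -0.232, 0.1], [0.573, -0.238, 0.1], [0.586, -0.241, 0.099], [0.611, -0.25, 0.098]]
222 [[0.561, -0.234, 0.094], [0.573, -0.239, 0.093], [0.587, -0.241, 0.091], [0.614, -0.247, 0.087]]
225 [[0.563, -0.232, 0.084], [0.576, -0.237, 0.083], [0.589, -0.24, 0.082], [0.614, -0.249, 0.08]]
```

View pics/c4.png

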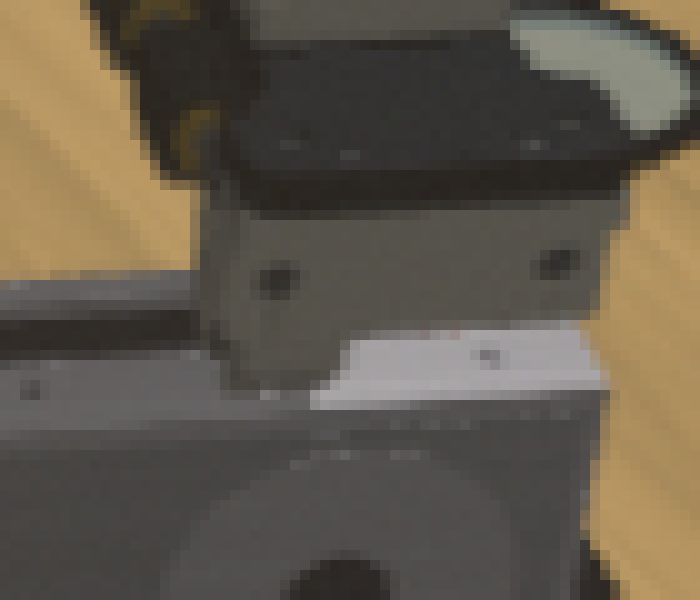

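View pics/c5.png

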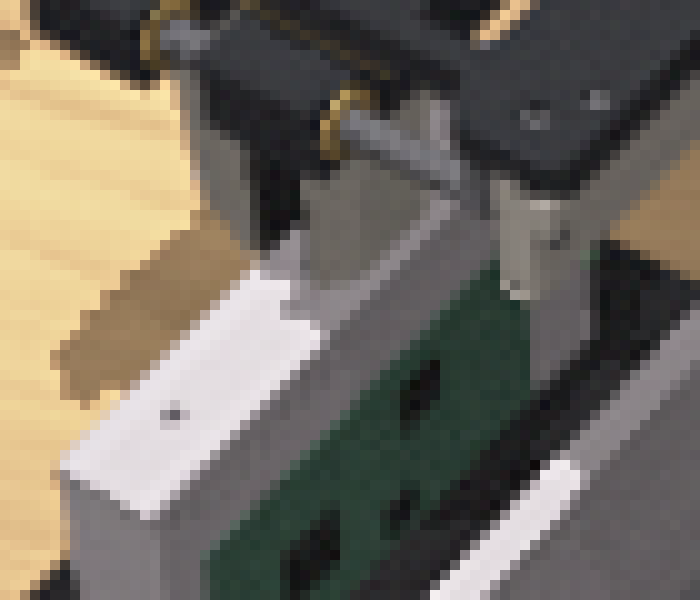

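The fingers have closed in the air above the drive. The side view puts their tips at about z 0.13, although the reported TCP is 0.097. I'll check where the height error comes from.

Run:
```python
from h import *
o=observe();c=eyes.calibration('wrist');print(o['clock'],o['position'].round(4),np.array(c['origin']).round(4),'cam rel tool',R.from_rotvec(o['ee_rot']).inv().apply(np.array(c['origin'])-o['position']).round(4))
W=pts('wrist',np.load('pics/w3.npy'),c);d=np.load('pics/w3.npy')
for u,v in ((327,170),(345,230),(285,180),(280,270),(327,270),(290,292),(360,292),(312,300),(336,300),(310,320),(340,320),(230,300)): print((u,v),d[v,u].round(3),W[v,u].round(4))
S=pts('scene',np.load('pics/s2.npy'))
for v in range(215,250,3): print(v,[S[v,u].round(3).tolist() for u in (268,273,278,283,297)])
```

```text
4.875 [ 0.5652 -0.2222  0.0969] [ 0.4907 -0.2008  0.2836] cam rel tool [-0.0004 -0.0775 -0.1867]
(327, 170) 0.16 [ 0.5071 -0.2027  0.1215]
(345, 230) 0.167 [ 0.5353 -0.2024  0.122 ]
(285, 180) 0.237 [ 0.5133 -0.2313  0.0453]
(280, 270) 0.254 [ 0.5711 -0.2535  0.0459]
(327, 270) 0.173 [ 0.5515 -0.2155  0.1219]
(290, 292) 0.157 [ 0.5502 -0.2319  0.1394]
(360, 292) 0.158 [ 0.5592 -0.2032  0.1383]
(312, 300) 0.178 [ 0.5647 -0.2268  0.1214]
(336, 300) 0.154 [ 0.5578 -0.2138  0.1428]
(310, 320) 0.171 [ 0.5705 -0.2294  0.1301]
(340, 320) 0.134 [ 0.5564 -0.2127  0.1633]
(230, 300) 0.093 [ 0.5238 -0.2349  0.1986]
215 [[0.567, -0.233, 0.195], [0.595, -0.208, 0.229], [0.598, -0.197, 0.235], [0.596, -0.187, 0.237], [0.367, -0.255, 0.001]]
218 [[0.591, -0.221, 0.214], [0.59, -0.212, 0.215], [0.599, -0.197, 0.228], [0.603, -0.185, 0.236], [0.594, -0.16, 0.235]]
221 [[0.6, -0.218, 0.215], [0.598, -0.208, 0.216], [0.595, -0.199, 0.216], [0.601, -0.186, 0.226], [0.6, -0.158, 0.233]]
224 [[0.605, -0.216, 0.213], [0.606, -0.205, 0.217], [0.601, -0.197, 0.214], [0.59, -0.192, 0.205], [0.609, -0.155, 0.2
[... 270 characters left out ...]
235, 0.149], [0.562, -0.229, 0.14], [0.578, -0.21, 0.162], [0.575, -0.201, 0.162], [0.624, -0.15, 0.228]]
236 [[0.57, -0.238, 0.136], [0.563, -0.23, 0.131], [0.578, -0.211, 0.153], [0.573, -0.202, 0.15], [0.622, -0.151, 0.218]]
239 [[nan, nan, nan], [0.563, -0.231, 0.122], [0.58, -0.211, 0.145], [0.572, -0.203, 0.14], [0.626, -0.15, 0.214]]
242 [[0.476, -0.289, 0.002], [0.571, -0.228, 0.122], [0.578, -0.213, 0.134], [nan, nan, nan], [0.624, -0.151, 0.203]]
245 [[0.583, -0.234, 0.123], [nan, nan, nan], [0.577, -0.214, 0.123], [0.567, -0.207, 0.115], [0.524, -0.194, 0.074]]
248 [[0.59, -0.231, 0.122], [0.585, -0.222, 0.12], [0.58, -0.213, 0.118], [0.569, -0.207, 0.108], [0.523, -0.195, 0.063]]
```

Camera views show the fingertips and gripper body about 44 mm higher than the reported TCP implies, while x and y agree. From here I plan from the seen fingertips, at 0.131 m. I'll open, shift 2 mm and go down 44 mm.

{"method": "arm_command", "body": {
  "plan": [
    {"translation": [0.018,0,0],"turn": [0,0,0],"hand": 0.6},
    {"translation": [0.018,0,0],"turn": [0,0,0],"hand": 0.6},
    {"translation": [0.018,0,0],"turn": [0,0,0],"hand": 0.6},
    {"translation": [0.018,0,0],"turn": [0,0,0],"hand": 0.6},
    {"translation": [0.018,0,0],"turn": [0,0,0],"hand": 0.6},
    {"translation": [0.018,0,0],"turn": [0,0,0],"hand": 0.6}
  ]
}}

```text
clock: 5.62
position: [0.5658, -0.2201, 0.0969]
ee_rot: [-2.515, -1.883, -0.0]
force: [0.2, -0.8, 1.1]
width: 0.599
```

{"method": "arm_command", "body": {
  "plan": [
    {"translation": [0,0,0.1],"turn": [0,0,0],"hand": 0.6},
    {"translation": [0,0,0.2],"turn": [0,0,0],"hand": 0.6},
    {"translation": [0,0,0.3],"turn": [0,0,0],"hand": 0.6},
    {"translation": [0,0,0.37],"turn": [0,0,0],"hand": 0.6},
    {"translation": [0,0,0.37],"turn": [0,0,0],"hand": 0.6}
  ]
}}

```text
clock: 6.25
position: [0.5653, -0.22, 0.0516]
ee_rot: [-2.514, -1.882, 0.001]
force: [0.6, 0.1, -0.7]
width: 0.598
```

Run:
```python
from h import *
o=observe();print(o['position'],o['force'],o['width']*92)
p,_=shot('scene','s4.png');q,_=shot('side','d4.png')
cv2.imwrite('pics/c6.png',np.hstack([cv2.resize(x,(400,400),interpolation=2) for x in (p[190:320,225:355],q[120:270,310:460])]))
```

```text
[ 0.56525257 -0.21996294  0.0516052 ] [ 0.57657596  0.10009844 -0.69597511] 54.999229969508264
```

View pics/c6.png

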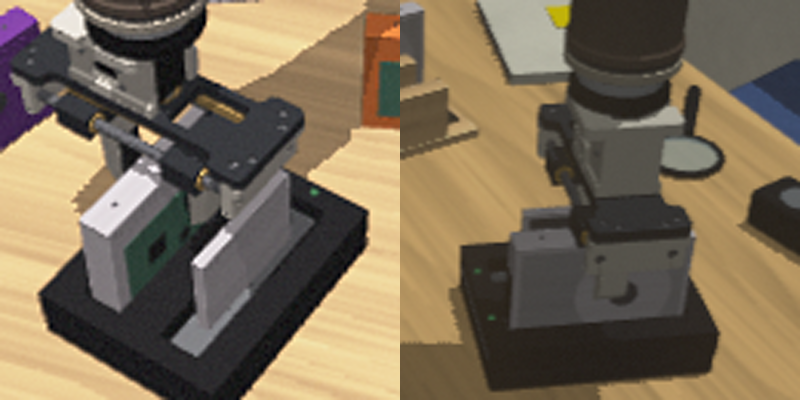

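Run:
```python
from h import *
W=pts('side',np.load('pics/d4.npy'))
for v in range(204,238,3): print(v,[W[v,u].round(3).tolist() for u in (386,389,400,408)])
```

```text
204 [[0.515, -0.295, 0.189], [0.519, -0.299, 0.19], [0.537, -0.307, 0.191], [0.552, -0.312, 0.189]]
207 [[0.51, -0.303, 0.188], [0.515, -0.305, 0.189], [0.536, -0.31, 0.186], [0.55, -0.317, 0.186]]
210 [[0.51, -0.303, 0.182], [0.515, -0.306, 0.182], [0.537, -0.311, 0.179], [0.553, -0.314, 0.177]]
213 [[0.512, -0.302, 0.174], [0.519, -0.302, 0.172], [0.539, -0.309, 0.17], [0.558, -0.309, 0.165]]
216 [[0.516, -0.297, 0.163], [0.522, -0.298, 0.162], [0.543, -0.305, 0.16], [0.559, -0.308, 0.157]]
219 [[0.516, -0.298, 0.156], [0.523, -0.298, 0.154], [0.546, -0.303, 0.15], [0.557, -0.312, 0.154]]
222 [[0.518, -0.296, 0.147], [0.523, -0.299, 0.147], [0.59, -0.244, 0.092], [0.609, -0.247, 0.088]]
225 [[0.543, -0.262, 0.109], [0.549, -0.264, 0.109], [0.592, -0.243, 0.082], [0.611, -0.247, 0.079]]
228 [[0.546, -0.259, 0.099], [0.551, -0.262, 0.1], [0.593, -0.244, 0.075], [0.609, -0.25, 0.074]]
231 [[0.549, -0.256, 0.089], [0.556, -0.257, 0.087], [0.595, -0.242, 0.065], [0.613, -0.247, 0.063]]
234 [[0.565, -0.235, 0.06], [0.57, -0.238, 0.061], [0.596, -0.242, 0.056], [0.612, -0.249, 0.056]]
237 [[0.565, -0.235, 0.052], [0.572, -0.237, 0.051], [0.597, -0.243, 0.049], [0.615, -0.248, 0.046]]
```

The fingers straddle the drive, with tips at z ≈ 0.085 as wanted. Closing.

{"method": "arm_command", "body": {
  "plan": [
    {"translation": [0,0,0],"turn": [0,0,0],"hand": 0.4},
    {"translation": [0,0,0],"turn": [0,0,0],"hand": 0.2},
    {"translation": [0,0,0],"turn": [0,0,0],"hand": 0.1},
    {"translation": [0,0,0],"turn": [0,0,0],"hand": 0.1},
    {"translation": [0,0,0],"turn": [0,0,0],"hand": 0.1}
  ],
  "squeeze": 35
}}

```text
clock: 6.98
position: [0.5659, -0.2201, 0.0526]
ee_rot: [2.515, 1.883, 0.0]
force: [-0.1, 0.9, 2.7]
width: 0.283
```

The width reads 26 mm, so it is gripped. Lifting straight up.

{"method": "arm_command", "body": {
  "plan": [
    {"translation": [0,0,-0.1],"turn": [0,0,0],"hand": 0.1},
    {"translation": [0,0,-0.25],"turn": [0,0,0],"hand": 0.1},
    {"translation": [0,0,-0.42],"turn": [0,0,0],"hand": 0.1},
    {"translation": [0,0,-0.6],"turn": [0,0,0],"hand": 0.1},
    {"translation": [0,0,-0.8],"turn": [0,0,0],"hand": 0.1},
    {"translation": [0,0,-1],"turn": [0,0,0],"hand": 0.1},
    {"translation": [0,0,-1],"turn": [0,0,0],"hand": 0.1}
  ]
}}

```text
clock: 7.85
position: [0.567, -0.2209, 0.1751]
ee_rot: [2.512, 1.881, 0.004]
force: [-0.4, -0.4, -5.1]
width: 0.281
```

Run:
```python
from h import *
o=observe();print(o['position'],o['force'],o['width']*92)
p,_=shot('scene','s5.png');q,_=shot('side','d5.png');w,_=shot('wrist','w5.png')
cv2.imwrite('pics/c7.png',np.hstack([cv2.resize(x,(400,400),interpolation=2) for x in (p[150:320,210:380],q[90:270,290:470])]))
```

```text
[ 0.56696046 -0.22089265  0.17507387] [-0.35192229 -0.42875937 -5.10932892] 25.814749854414703
```

View pics/c7.png

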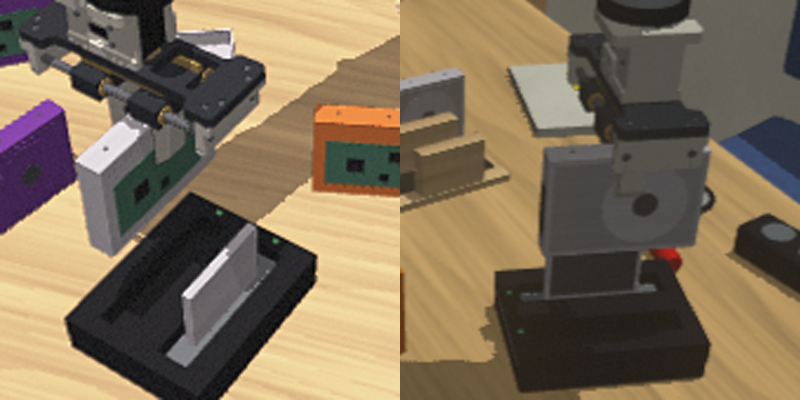

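The drive hangs upright in the grip and the small drive stayed put. The wrist force shows about the expected weight, and the drive's bottom is about 0.14 m up. Carrying it to the rack.

{"method": "arm_command", "body": {
  "plan": [
    {"translation": [0.15,-0.05,0],"turn": [0,0,0],"hand": 0.1},
    {"translation": [0.4,-0.12,0],"turn": [0,0,0],"hand": 0.1},
    {"translation": [0.7,-0.21,0],"turn": [0,0,0],"hand": 0.1},
    {"translation": [1,-0.3,0],"turn": [0,0,0],"hand": 0.1}
  ]
}}

```text
clock: 8.5
position: [0.5643, -0.0923, 0.1717]
ee_rot: [-2.513, -1.883, 0.001]
force: [1.0, 0.1, -4.8]
width: 0.282
```

{"method": "arm_command", "body": {
  "plan": [
    {"translation": [0.33,-0.1,0],"turn": [0,0,-0.06],"hand": 0.1},
    {"translation": [0.67,-0.2,0],"turn": [0,0,-0.12],"hand": 0.1},
    {"translation": [1,-0.3,0],"turn": [0,0,-0.18],"hand": 0.1}
  ]
}}

```text
clock: 8.88
position: [0.5632, 0.0332, 0.1717]
ee_rot: [-2.219, -2.222, 0.001]
force: [-0.0, 0.4, -4.6]
width: 0.282
```

{"method": "arm_command", "body": {
  "plan": [
    {"translation": [0.3,0,0],"turn": [0,0,-0.074],"hand": 0.1},
    {"translation": [0.6,0,0],"turn": [0,0,-0.074],"hand": 0.1},
    {"translation": [0.75,0,0],"turn": [0,0,-0.074],"hand": 0.1},
    {"translation": [0.8,0,0],"turn": [0,0,-0.074],"hand": 0.1},
    {"translation": [0.8,0,0],"turn": [0,0,-0.074],"hand": 0.1},
    {"translation": [0.8,0,0],"turn": [0,0,-0.074],"hand": 0.1}
  ]
}}

```text
clock: 9.62
position: [0.5646, 0.1247, 0.1725]
ee_rot: [2.094, 2.341, -0.001]
force: [0.6, -1.3, -5.2]
width: 0.284
```

```bash
cat > m.py <<'E'
from h import *
import sys
t=sys.argv[1]
o=observe();M=R.from_rotvec(o['ee_rot']);x=M.as_matrix()[:,0];print(o['clock'],o['position'].round(4),'yawx',np.degrees(np.arctan2(x[1],x[0])).round(2),o['force'].round(1))
g=np.array([.553,.181,o['position'][2]]);print('tcp->bay units',(M.inv().apply(g-o['position'])/.12).round(3))
im=[]
for n in ('scene','side'):
    p,d=shot(n,n+t+'.png');W=pts(n,d);z0=o['position'][2]+.07
    b=[.44,.67,.1,.225]
    print(n,'top',rect(W,z0-.009,z0+.008,b))
    m=(W[...,2]>z0-.009)&(W[...,2]<z0+.008)&(W[...,0]>b[0])&(W[...,0]<b[1])&(W[...,1]>b[2])&(W[...,1]<b[3])
    print('z fit (dz/dx,dz/dy,z@c)',np.linalg.lstsq(np.c_[W[m][:,0]-.553,W[m][:,1]-.181,np.ones(m.sum())],W[m][:,2],rcond=None)[0].round(3))
    im.append(p)
cv2.imwrite('pics/c'+t+'.png',np.hstack([cv2.resize(im[0][190:390,390:590],(400,400),interpolation=2),cv2.resize(im[1][20:200,210:390],(400,400),interpolation=2)]))
E
python3 m.py a
```

```text
9.625 [0.5646 0.1247 0.1725] yawx 96.38 [ 0.6 -1.3 -5.2]
tcp->bay units [ 0.477 -0.044 -0.   ]
scene top {'n': 776, 'c': [587.0, 125.8], 'size': [53.5, 107.1], 'yaw': -10.4, 'z': np.float64(0.2413)}
z fit (dz/dx,dz/dy,z@c) [-0.017  0.021  0.243]
side top {'n': 246, 'c': [559.1, 128.4], 'size': [51.4, 142.5], 'yaw': 10.9, 'z': np.float64(0.2411)}
z fit (dz/dx,dz/dy,z@c) [-0.005  0.14   0.249]
```

View pics/ca.png

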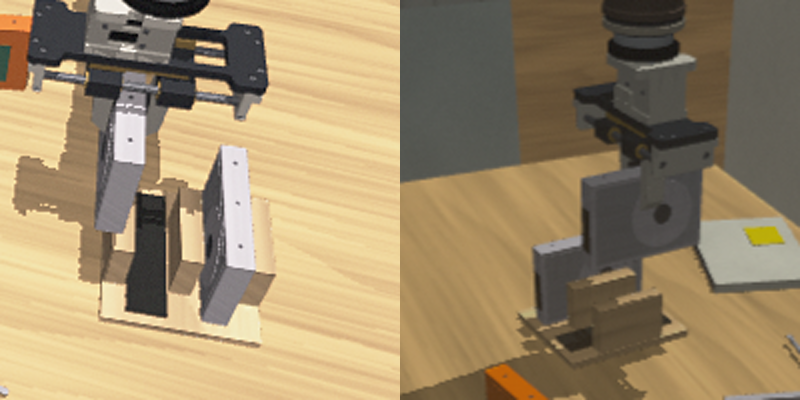

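{"method": "arm_command", "body": {
  "plan": [
    {"translation": [0.2,-0.02,0],"turn": [0,0,0],"hand": 0.1},
    {"translation": [0.38,-0.04,0],"turn": [0,0,0],"hand": 0.1},
    {"translation": [0.475,-0.045,0],"turn": [0,0,0],"hand": 0.1},
    {"translation": [0.475,-0.045,0],"turn": [0,0,0],"hand": 0.1},
    {"translation": [0.475,-0.045,0],"turn": [0,0,0],"hand": 0.1}
  ]
}}

```text
clock: 10.35
position: [0.553, 0.181, 0.1726]
ee_rot: [2.093, 2.342, -0.001]
force: [0.5, -0.8, -5.4]
width: 0.281
```

```bash
sed -i 's/\.01,\.225\]/&/; s/z0-.009/z0-.006/g; s/z0+.008/z0+.006/g' m.py; python3 m.py b
python3 - <<'E'
from h import *
# whole drive band, in bay axes
t=np.radians(6.3);ax=np.array([np.cos(t),np.sin(t)]);ay=np.array([-ax[1],ax[0]])
for n in ('scene','side'):
    W=pts(n,np.load(f'pics/{n}b.npy'));P=W[...,:2]-[.553,.181];s=P@ax;r=P@ay
    for lo,hi in ((.15,.19),(.19,.232),(.238,.25)):
        m=(W[...,2]>lo)&(W[...,2]<hi)&(abs(s)<.1)&(abs(r)<.03)
        print(n,lo,m.sum(),'s',np.percentile(s[m],[0.5,99.5]).round(4),'r',np.percentile(r[m],[1,50,99]).round(4))
E
```

```text
10.35 [0.553  0.181  0.1726] yawx 96.43 [ 0.5 -0.8 -5.4]
tcp->bay units [-0. -0.  0.]
scene top {'n': 718, 'c': [575.3, 185.9], 'size': [60.4, 103.5], 'yaw': 23.8, 'z': np.float64(0.2413)}
z fit (dz/dx,dz/dy,z@c) [-0.014  0.023  0.242]
side top {'n': 215, 'c': [527.9, 169.9], 'size': [66.2, 93.9], 'yaw': 23.8, 'z': np.float64(0.2415)}
z fit (dz/dx,dz/dy,z@c) [0.018 0.05  0.242]
scene 0.15 401 s [-0.0342  0.0758] r [-0.0154 -0.0124  0.0116]
scene 0.19 570 s [0.0076 0.0761] r [-0.0284 -0.0114  0.0281]
scene 0.238 681 s [-0.0304  0.0749] r [-0.0267  0.0005  0.0259]
side 0.15 745 s [-0.0766  0.0712] r [-0.0188 -0.0134  0.0077]
side 0.19 784 s [-0.0768  0.07  ] r [-0.0293 -0.0139  0.0057]
side 0.238 181 s [-0.0753  0.0043] r [-0.0297 -0.0021  0.0287]
```

View pics/cb.png

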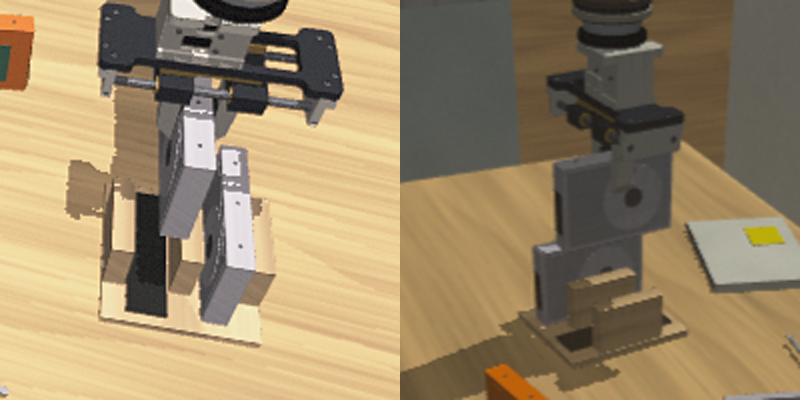

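The drive sits over the bay within about 2 mm, upright (its lower and upper faces have the same offset) and with matching yaw. Lowering most of the way.

{"method": "arm_command", "body": {
  "plan": [
    {"translation": [0,-0.008,0.12],"turn": [0,0,0],"hand": 0.1},
    {"translation": [0,-0.008,0.28],"turn": [0,0,0],"hand": 0.1},
    {"translation": [0,-0.008,0.44],"turn": [0,0,0],"hand": 0.1},
    {"translation": [0,-0.008,0.6],"turn": [0,0,0],"hand": 0.1},
    {"translation": [0,-0.008,0.74],"turn": [0,0,0],"hand": 0.1},
    {"translation": [0,-0.008,0.85],"turn": [0,0,0],"hand": 0.1},
    {"translation": [0,-0.008,0.93],"turn": [0,0,0],"hand": 0.1},
    {"translation": [0,-0.008,0.98],"turn": [0,0,0],"hand": 0.1},
    {"translation": [0,-0.008,1],"turn": [0,0,0],"hand": 0.1},
    {"translation": [0,-0.008,1],"turn": [0,0,0],"hand": 0.1}
  ]
}}

```text
clock: 11.7
position: [0.552, 0.1824, 0.0528]
ee_rot: [2.092, 2.344, 0.001]
force: [-0.3, -0.5, -5.3]
width: 0.281
```

```bash
python3 m.py c
python3 - <<'E'
from h import *
t=np.radians(6.3);ax=np.array([np.cos(t),np.sin(t)]);ay=np.array([-ax[1],ax[0]])
W=pts('scene',np.load('pics/scenec.npy'));P=W[...,:2]-[.553,.181];s=P@ax;r=P@ay
for lo,hi in ((.03,.06),(.08,.11)):
    m=(W[...,2]>lo)&(W[...,2]<hi)&(abs(s-.0755)<.006)&(abs(r)<.022);print(lo,m.sum(),'s',np.median(s[m]).round(4),'r',np.percentile(r[m],[2,98]).round(4))
m=(W[...,2]>.10)&(W[...,2]<.14)&(abs(r)<.015)&(s>.03)&(s<.072);print('top z',np.median(W[m][:,2]).round(4))
E
```

```text
11.7 [0.552  0.1824 0.0528] yawx 96.51 [-0.3 -0.5 -5.3]
tcp->bay units [-0.013  0.007  0.   ]
scene top {'n': 560, 'c': [578.1, 188.7], 'size': [58.4, 96.6], 'yaw': 22.7, 'z': np.float64(0.1213)}
z fit (dz/dx,dz/dy,z@c) [-0.011  0.031  0.121]
side top {'n': 182, 'c': [515.0, 170.9], 'size': [63.3, 72.8], 'yaw': 22.0, 'z': np.float64(0.1217)}
z fit (dz/dx,dz/dy,z@c) [0.013 0.034 0.122]
0.03 123 s 0.0725 r [-0.012   0.0125]
0.08 142 s 0.0725 r [-0.0122  0.0131]
top z 0.1208
```

View pics/cc.png

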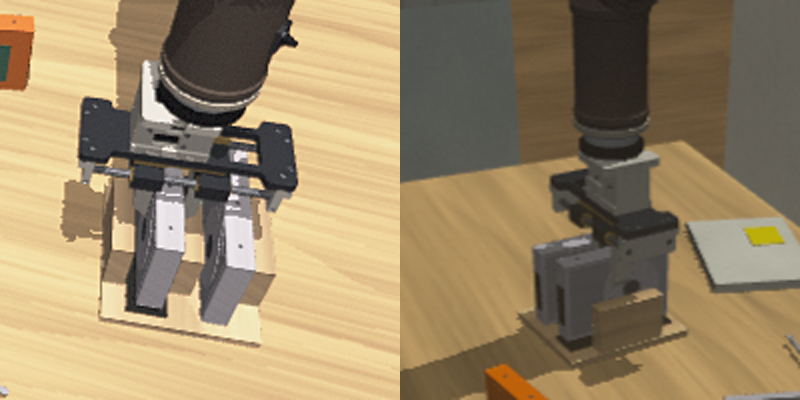

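It is between the dividers and centred (end face at s = 72.5 mm against 73.5 nominal, r ≈ 0), with about 6 mm still to lower. I'll use small steps.

{"method": "arm_command", "body": {
  "plan": [
    {"translation": [0,0.005,0.01],"turn": [0,0,0],"hand": 0.1},
    {"translation": [0,0.005,0.02],"turn": [0,0,0],"hand": 0.1},
    {"translation": [0,0.005,0.03],"turn": [0,0,0],"hand": 0.1},
    {"translation": [0,0.005,0.037],"turn": [0,0,0],"hand": 0.1},
    {"translation": [0,0.005,0.044],"turn": [0,0,0],"hand": 0.1},
    {"translation": [0,0.005,0.044],"turn": [0,0,0],"hand": 0.1},
    {"translation": [0,0.005,0.044],"turn": [0,0,0],"hand": 0.1}
  ]
}}

```text
clock: 12.68
position: [0.5523, 0.1824, 0.0473]
ee_rot: [-2.092, -2.344, -0.0]
force: [-0.3, 0.8, -4.2]
width: 0.279
```

{"method": "arm_command", "body": {
  "plan": [
    {"translation": [0,0,0.005],"turn": [0,0,0],"hand": 0.1},
    {"translation": [0,0,0.005],"turn": [0,0,0],"hand": 0.1},
    {"translation": [0,0,0.008],"turn": [0,0,0],"hand": 0.1},
    {"translation": [0,0,0.008],"turn": [0,0,0],"hand": 0.1}
  ]
}}

```text
clock: 13.18
position: [0.5523, 0.1824, 0.0463]
ee_rot: [-2.092, -2.344, -0.0]
force: [0.0, -0.7, -5.0]
width: 0.281
```

{"method": "arm_command", "body": {
  "plan": [
    {"translation": [0,0,0.004],"turn": [0,0,0],"hand": 0.1},
    {"translation": [0,0,0.007],"turn": [0,0,0],"hand": 0.1},
    {"translation": [0,0,0.01],"turn": [0,0,0],"hand": 0.1},
    {"translation": [0,0,0.01],"turn": [0,0,0],"hand": 0.1}
  ]
}}

```text
clock: 13.68
position: [0.5524, 0.1824, 0.0457]
ee_rot: [-2.092, -2.344, -0.001]
force: [-5.2, -1.0, 5.4]
width: 0.286
```

Contact: the vertical force swung from -5 to +5 N. Releasing with a limited opening so the finger stays clear of the stored drive.

{"method": "arm_command", "body": {
  "plan": [
    {"translation": [0,0,0],"turn": [0,0,0],"hand": 0.32},
    {"translation": [0,0,0],"turn": [0,0,0],"hand": 0.4},
    {"translation": [0,0,0],"turn": [0,0,0],"hand": 0.48},
    {"translation": [0,0,0],"turn": [0,0,0],"hand": 0.48},
    {"translation": [0,0,0],"turn": [0,0,0],"hand": 0.48}
  ]
}}

```text
clock: 14.3
position: [0.5524, 0.1824, 0.0451]
ee_rot: [2.092, 2.344, 0.0]
force: [-0.7, -0.6, 0.4]
width: 0.478
```

{"method": "arm_command", "body": {
  "plan": [
    {"translation": [0,0,-0.08],"turn": [0,0,0],"hand": 0.48},
    {"translation": [0,0,-0.2],"turn": [0,0,0],"hand": 0.48},
    {"translation": [0,0,-0.4],"turn": [0,0,0],"hand": 0.48},
    {"translation": [0,0,-0.7],"turn": [0,0,0],"hand": 0.48},
    {"translation": [0,0,-1],"turn": [0,0,0],"hand": 0.48},
    {"translation": [0,0,-1],"turn": [0,0,0],"hand": 0.48}
  ]
}}

```text
clock: 15.05
position: [0.5545, 0.183, 0.1692]
ee_rot: [2.09, 2.342, 0.01]
force: [0.8, 0.4, 0.1]
width: 0.477
```

{"method": "arm_command", "body": {
  "plan": [
    {"translation": [0,-0.4,-0.1],"turn": [0,0,0],"hand": 0.48},
    {"translation": [0,-0.8,-0.2],"turn": [0,0,0],"hand": 0.48},
    {"translation": [0,-1,-0.2],"turn": [0,0,0],"hand": 0.48},
    {"translation": [0,-1,-0.2],"turn": [0,0,0],"hand": 0.48}
  ]
}}

```text
clock: 15.55
position: [0.4316, 0.1688, 0.1894]
ee_rot: [-2.09, -2.345, -0.0]
force: [0.8, 1.2, 0.5]
width: 0.481
```

Run:
```python
from h import *
o=observe();print(o['clock'],o['position'].round(4),o['force'].round(1),o['width'])
t=np.radians(6.3);ax=np.array([np.cos(t),np.sin(t)]);ay=np.array([-ax[1],ax[0]]);im=[]
for n in ('scene','side'):
    p,d=shot(n,n+'f.png');W=pts(n,d);im.append(p)
    print(n,'drive top',rect(W,.108,.122,[.45,.66,.14,.213]),'stored',rect(W,.105,.12,[.45,.66,.222,.3]))
    P=W[...,:2]-[.553,.181];s=P@ax;r=P@ay
    for lo,hi in ((.03,.06),(.08,.108),(.111,.12)):
        m=(W[...,2]>lo)&(W[...,2]<hi)&(abs(s)<.085)&(abs(r)<.02);print(lo,m.sum(),'s',np.percentile(s[m],[.5,99.5]).round(4),'r',np.percentile(r[m],[1,99]).round(4))
    print('small', rect(W,.097,.108,[.5,.66,-.2,-.1]))
cv2.imwrite('pics/cf.png',np.hstack([cv2.resize(im[0][210:390,410:590],(400,400),interpolation=2),cv2.resize(im[1][90:220,230:360],(400,400),interpolation=2)]))
```

```text
15.55 [0.4316 0.1688 0.1894] [0.8 1.2 0.5] 0.4808801062865617
scene drive top {'n': 883, 'c': [553.7, 181.1], 'size': [26.7, 148.9], 'yaw': 6.9, 'z': np.float64(0.1144)} stored {'n': 922, 'c': [546.6, 246.0], 'size': [27.8, 147.5], 'yaw': 6.1, 'z': np.float64(0.1113)}
0.03 271 s [-0.0658  0.0752] r [-0.0141  0.0125]
0.08 311 s [-0.068   0.0752] r [-0.0139  0.0127]
0.111 831 s [-0.0716  0.0743] r [-0.0122  0.013 ]
small {'n': 234, 'c': [585.4, -157.1], 'size': [11.2, 100.8], 'yaw': -15.8, 'z': np.float64(0.1034)}
side drive top {'n': 332, 'c': [551.0, 179.2], 'size': [32.2, 147.7], 'yaw': 8.7, 'z': np.float64(0.1143)} stored {'n': 307, 'c': [543.1, 245.6], 'size': [33.5, 149.3], 'yaw': 6.2, 'z': np.float64(0.111)}
0.03 170 s [-0.0781  0.0692] r [-0.0163  0.0071]
0.08 477 s [-0.0769  0.0709] r [-0.0167  0.0117]
0.111 281 s [-0.0757  0.0692] r [-0.015   0.0149]
small {'n': 208, 'c': [582.9, -157.8], 'size': [15.1, 100.1], 'yaw': -16.0, 'z': np.float64(0.1024)}
```

View pics/cf.png

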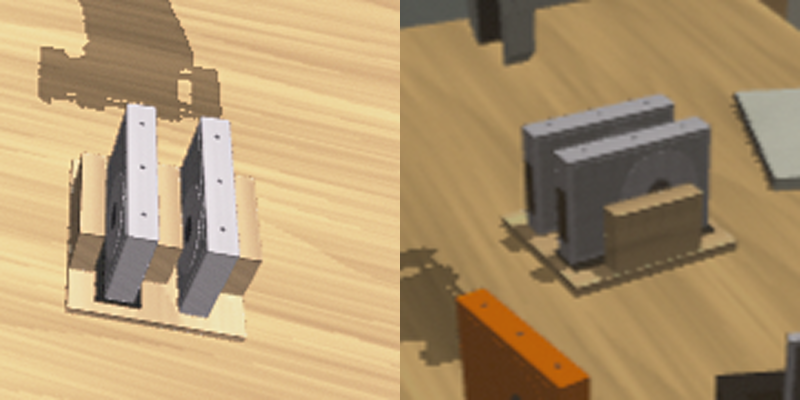

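View pics/scenef.png

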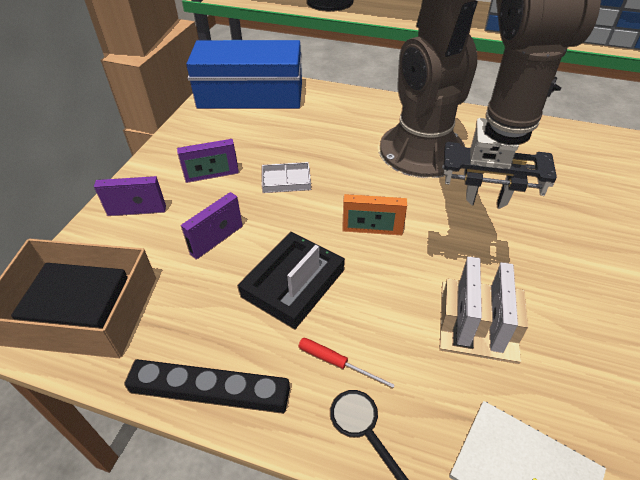

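The drive stands upright on the pad in the bay (scene pixel 468,300). Its top is at 0.1144 m, against 0.115 expected. It measures (553.7, 181.1) mm against a bay centre of about (553, 181), and the neighbours are undisturbed. Handing in.

```bash
python3 -c "
from h import *
print(ticket.sign_off())"
```

```text
the job is handed in; nothing more can be done
None
```

The full-size drive is out of the dock and standing upright on its long edge in the rack's empty bay, released, with the arm withdrawn. I signed the job off just after 15.6 s on the robot's clock, well inside the 38 s limit.

**Final checks**
- **Position:** the scene camera put the drive's centre about 1 mm from the bay centre. The side camera showed about 2–3 mm, which matches the offset it also showed on other things.
- **Yaw:** the drive is aligned with the bay to within about 1° by the scene camera. The side camera's rougher fit was about 2° off.
- **Seating:** the top is at 114.4 mm against 115 mm expected. The drive was lowered until the floor took its weight, with only a few newtons of contact force.
- **Other items:** the stored drive stayed within about 1 mm of its starting position. The small drive and the orange and purple look-alikes appear untouched.

**What went wrong:** the first grasp closed on air above the drive without touching anything. The fingers were about 44 mm higher than the reported tool position implied. The 11 mm opening and the camera views revealed this, so I re-opened, went lower using the heights seen in the images, and gripped it at the expected 26 mm.

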